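Try the spares chest lid, free its catch if it is caught, and hold the lid up

TASK

I need both hands to get a spare out of the steel chest, so please hold its lid open for me. First give the bar handle on the lid a small tug, before turning the round knob, to learn whether the catch is holding; if it is caught, let the lid back down, give the round knob beside the handle about a quarter turn and try again. Then lift the lid by its bar handle to about half open (some 50 degrees) and finish while still holding it there by the handle, keeping still; do not knock about the tools lying round the chest.

Things in the scene. Friction and masses are not known exactly. Their poses are not given: they have to be found in the camera images.
- chest: grey sheet-steel chest fixed to the worktop, 220 mm deep (its x) x 300 mm wide (its y) x 100 mm tall without the lid; origin at the centre of its underside, z up, its front faces -x (towards the robot, turned up to 0.4 rad either way); lid flat on top, upper face 107 mm above the worktop
- lid (a joint): angle of the chest's lid in rad: 0 shut, grows as the front edge rises, stop at 1.5. The lid (0.6 to 0.9 kg, 4 to 6 N felt at the handle) is hinged along its rear edge and falls shut when let go. When the catch holds, the lid still has play: it rises about 0.03 rad (6 mm at the handle), then stops hard; otherwise it rises freely. About 0.9 is the wanted opening
- hinge_mid (a point): middle of the lid's hinge axis, at the rear top edge of the chest, 100 mm above the worktop; the hinge axis is the chest's y axis
- bar_handle: round grip sleeve of the lid's bar handle, near the lid's front edge, left of the middle as the robot sees it: steel, 14 mm thick, 56 mm long along the chest's y, turning freely on a spindle between two posts; origin at its middle, which with the lid shut is 138 mm above the worktop (24 mm clear above the lid), 190 mm in front of the hinge axis and 38 mm above it; rises with the lid
- knob_mid (a point): centre of the grip of the catch's round knurled black knob: 44 mm across, its top 137 mm above the worktop and 30 mm above the lid (grip sides from 8 to 30 mm above the lid); this point is on its vertical axis, 11 mm below the top. It stands on the lid, right of the handle, 140 mm from the middle of the bar
- knob_rim (a point): a point on the knob's rim, 22 mm from its axis, turning with it; its start angle differs from run to run. The knob turns well past a full turn both ways, stiffly (0.06 N m), and stays as left. A two-ended bar under the lid turns with it and catches the front lip or not, hidden from outside. From any caught start a turn of 1.4 to 1.7 rad either way frees it; turning a free one may catch it
- cold_chisel: cold chisel 180 mm long lying to the right of the chest, loose, origin at the centre of its underside; leave alone
- spanner_19: steel spanner 250 mm long lying right of the chisel, loose, origin at the centre of its underside; leave alone
- paint_marker: pen-shaped paint marker 135 mm long lying in front of the chest, loose, origin at the centre of its underside; leave alone
- gas_nozzle: conical copper tube 25 mm across and 62 mm tall standing in front of the chest, loose, origin at the centre of its underside; leave alone
- chipping_hammer: chipping hammer 254 mm long lying on the right of the worktop, loose, origin at the centre of its underside; leave alone

How it is judged:
On the way:
1. the lid is tried: tugged up by its handle by at least its play, with the knob not yet turned (value of joint lid above 0.012 rad and contact force between the fingers and bar_handle above 0.5 N and distance of knob_rim from where it was at the start of the episode below 0.018 m), for 0.05 s.
At the end, for the whole second after the job is handed in: the lid stands open between 0.65 and 1.15 rad (37 to 66 degrees), still to 0.06 rad/s, with the gripper's fingers holding the bar handle by at least 1 N; it stays so for the last second (value of joint lid between 0.65 and 1.15 rad and velocity of joint lid between -0.06 and 0.06 rad/s and contact force between the fingers and bar_handle above 1 N); the arm keeps its last pose, push and grip.
It fails at once if a tool lying round the chest is knocked away by more than 30 mm (distance of any of cold_chisel, spanner_19, paint_marker, gas_nozzle, chipping_hammer from where it was at the start of the episode above 0.03 m).
It also fails if it takes over 58 s, if anything falls off the work surface, if the arm or the gripper's body presses on something with over 40 N, if the wrist force passes 120 N, or if a joint passes its speed limit or range.

ROBOT

A 7-joint arm with a two-finger parallel gripper is mounted at the origin on a cart in front of the work surface, level with it; the furniture and walls round the work are solid. World frame = base frame: x ahead of the robot, y to its left, z up, the work surface at z = 0. Lengths are in m, angles in rad, forces in N, time in s.
With the tool pointing down it reaches from about 0.4 to 0.85 m from the base axis. Payload 10.4 kg.
Tool frame: the origin (TCP) lies midway between the tips of the shut fingers; the grasp point (between the pads) lies 19 mm behind it; x points along the fingers, y is the direction in which the jaws open and shut, and the axes are right-handed (so a half turn about x gives the same grasp; the last joint's range is limited). The gripper opens to 87 mm and grips with 3 to 60 N. Pads are 19 mm wide; open, the fingers measure 117 mm over their backs; the gripper's body (75 mm by 190 mm) begins 51 mm behind the grasp point.
Start: joints at [1.153, 0.332, -0.065, 1.46, 0.022, 1.35, -0.088], TCP at [0.24, -0.577, 0.223] pointing down, gripper open.
Joint ranges: [-2.6, 2.6], [-0.5, 2.12], [-1.47, 1.34], [0.16, 2.42], [-1.27, 4.41], [0.06, 2.06], [-2.6, 2.6]. Speed limits (rad/s): [2.22, 2.22, 2.79, 2.79, 3.14, 3.14, 3.14].

INTERFACE

Orientations are given as a unit quaternion [x, y, z, w].
In Python, from bench import r gives the robot as it stands.
- The arm moves only by the shell command python3 -m jog 'ROWS' [OPENING] [FORCE]. ROWS is JSON, a list of rows, each an object with "slide": the shift along the tool's x, y, z in cm, a list of three; "roll": the turn about the tool's x in degrees. A call has 1 to 5 rows; each row is the pose to reach, as a shift and turn from the pose measured when the call began, along the tool's axes at that moment; what a row does not reach only later rows make up. A row lasts 1/12 s, in which the tool goes at most 41.7 mm and 7.16 degrees, less where a joint would pass 70% of its speed; a pose out of reach is approached as far as the arm can. A call with a gripper value outside its range is refused whole. OPENING is the closure, from 0 (fully open) to 1 (shut), set as the call begins (- or left out, the last holds). The fingers move at their own pace and stop on an object; FORCE is the grip in N (left out, the last holds). Time passes only in rows, so rows that repeat a pose let the fingers close. It gives the time, the measured TCP pose, the force and the opening at its end, in the units of the state.
- r.read_state(): the state, without advancing time (a new reading comes with each control period).
- r.camera(name): name is "side" or "top"; returns the picture (420x560x3 uint8, red, green, blue); there is no depth.
- r.camera_info(name): a dict with "intrinsics" (3x3 intrinsics, pixels), "R" (3x3) and "t" (3): a world point X has camera coordinates R X + t. Camera axes: x right, y down, z forward; pixel columns grow to the right and rows downward; lengths in m; the calibration is good to about 2 mm. A picture is of the moment at which its call begins. camera_info takes no time and is no camera call.
- r.close_job(): hands the job in, once; it reports no verdict.
The state is a dict: "time": time; "joint_positions": joint angles; "joint_vel": joint speeds; "joint_torque": joint torques, N m; "ee_pos": TCP position; "eef_rot": TCP orientation; "ft_force": force on the tool from outside, world axes, zero at the start; "torque": the same for the moment, N m; "width": finger opening in m.
Only numpy, scipy, OpenCV 4.12 (cv2) and the standard library are available. Lean on these libraries where they do the work, as an engineer would, in place of code of your own. Each camera call takes 0.05 s, during which the arm holds its last target.

## Working session

There is one attempt and no reset: what is moved stays moved. The work goes in short steps, Python scripts to look and compute and a shell command to move; the robot and the scene stay as the last step left them, time stands still between calls to the robot, and variables do not carry over. Pictures are saved under pics/ and viewed, and the job is handed in when it is done.

```bash
ls; mkdir -p pics
python3 - <<'E'
from bench import r
import cv2
s=r.read_state();print(s)
for n in("side","top"):
    cv2.imwrite(f"pics/{n}0.png",r.camera(n)[:,:,::-1]);i=r.camera_info(n);print(n,i)
E
```

```text
pics
{'time': 0.0, 'joint_positions': array([ 1.15340777,  0.3328945 , -0.06469964,  1.46093355,  0.02160006,
        1.34988594, -0.08849059]), 'joint_vel': array([ 0.0001777 ,  0.00049818, -0.00223775,  0.0005121 ,  0.00048851,
       -0.00068792,  0.00019776]), 'joint_torque': array([-9.98391010e-05, -6.23254466e+01,  2.46639299e-02, -3.89907718e+01,
       -6.14155177e-02,  3.95416003e-02,  1.24789021e-04]), 'ee_pos': array([ 0.24023145, -0.57657439,  0.22174351]), 'eef_rot': array([-0.69325185, -0.13917378,  0.6934945 , -0.1381952 ]), 'ft_force': array([-0.56291554, -0.08332982,  0.72453446]), 'torque': array([-0.04383334,  0.00134274,  0.00779552]), 'width': 0.08718842836129059}
side {'intrinsics': array([[426.2945829 ,   0.        , 273.32987162],
       [  0.        , 426.2945829 , 220.27995973],
       [  0.        ,   0.        ,   1.        ]]), 'R': array([[ 0.98995743, -0.13920839, -0.0246032 ],
       [-0.08728067, -0.46497528, -0.88101083],
       [ 0.11120421,  0.8743106 , -0.47245593]]), 't': array([-0.56703559,  0.08505858,  0.9274324 ])}
top {'intrinsics': array([[448.86373336,   0.        , 277.76764844],
       [  0.        , 448.86373336, 214.16310757],
       [  0.        ,   0.        ,   1.        ]]), 'R': array([[-9.23247412e-03, -9.99957272e-01, -4.63998583e-04],
       [-9.88403443e-01,  9.19613133e-03, -1.51571979e-01],
       [ 1.51569769e-01, -9.40766574e-04, -9.88446114e-01]]), 't': array([-0.08073911,  0.58424694,  0.99655921])}
```

View pics/side0.png

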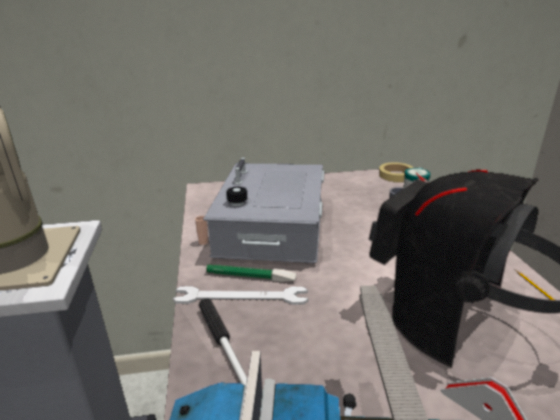

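View pics/top0.png

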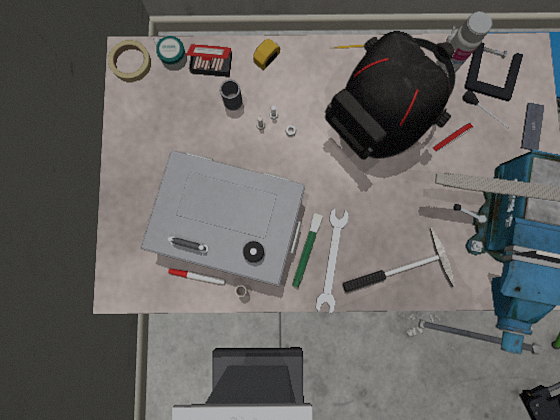

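```bash
cat > h.py <<'E'
import numpy as np
from bench import r
from scipy.spatial.transform import Rotation as Rt
def cam(n):
    i=r.camera_info(n);return np.array(i["intrinsics"]),np.array(i["R"]),np.array(i["t"])
def ray(n,u,v,z):
    K,R,t=cam(n);c=-R.T@t;d=R.T@np.linalg.inv(K)@[u,v,1];return c+d*(z-c[2])/d[2]
def proj(n,X):
    K,R,t=cam(n);p=K@(R@np.array(X)+t);return p[:2]/p[2]
E
python3 - <<'E'
from h import *
import cv2
t=cv2.imread("pics/top0.png");s=cv2.imread("pics/side0.png")
cv2.imwrite("pics/topz.png",cv2.resize(t[145:310,130:330],None,fx=4,fy=3.6,interpolation=cv2.INTER_CUBIC)[:600])
cv2.imwrite("pics/topz.png",cv2.resize(t[220:310,130:330],None,fx=4,fy=4,interpolation=cv2.INTER_CUBIC))
cv2.imwrite("pics/sidez.png",cv2.resize(s[150:290,170:340],None,fx=4,fy=4,interpolation=cv2.INTER_CUBIC))
print(proj("top",[0.24,-.577,.22]),proj("top",[0,0,0]),proj("side",[0.24,-.577,.22]))
for q in[(188,243.5),(253,251)]:print(ray("top",*q,.138))
for q in[(173,152),(303,182),(278,284),(142,249)]:print(ray("top",*q,.107))
E
```

```text
[549.4544577  383.79086759] [241.40166345 477.3158256 ] [-40.54281149 391.16528723]
[0.50891581 0.10193082 0.138     ]
[ 0.49201222 -0.0337684   0.138     ]
[0.71605124 0.14582385 0.107     ]
[ 0.64504488 -0.14232874  0.107     ]
[ 0.4235609 -0.0851973  0.107    ]
[0.50072744 0.20693281 0.107     ]
```

View pics/topz.png

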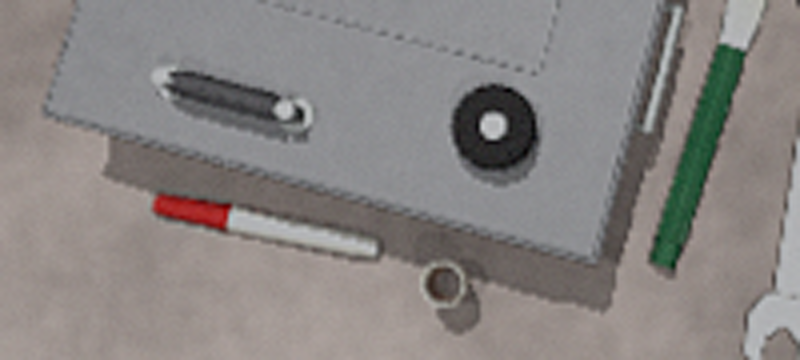

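View pics/sidez.png

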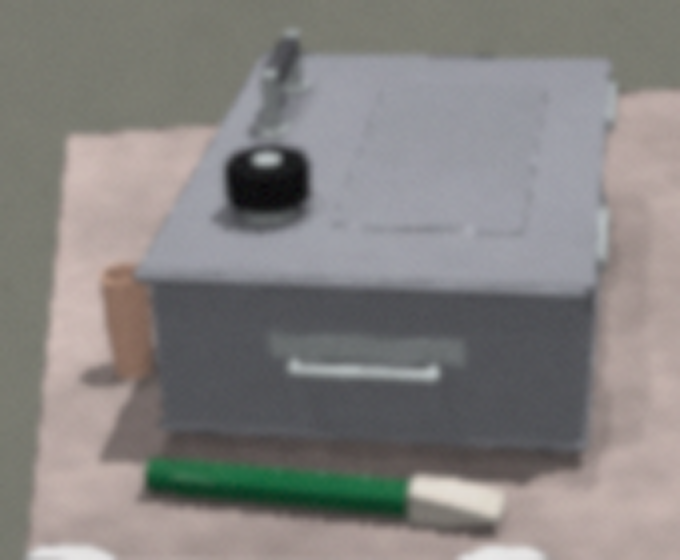

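Run:
```python
from h import *
import cv2
t=cv2.imread("pics/top0.png");g=cv2.cvtColor(t,cv2.COLOR_BGR2GRAY).astype(int)
def cen(x0,x1,y0,y1,th):
    m=(g[y0:y1,x0:x1]<th).astype(np.uint8)
    n,l,st,c=cv2.connectedComponentsWithStats(m);k=1+np.argmax(st[1:,4]);
    mm=(l==k).astype(np.uint8);print(st[k],c[k]+[x0,y0]);
    cn=max(cv2.findContours(mm,0,2)[0],key=len);print(cv2.minAreaRect(cn))
    return c[k]+[x0,y0]
for th in(70,80):
    b=cen(165,212,233,255,th)
    print(ray("top",*b,.141))
k=cen(240,268,235,265,60);print(ray("top",*k,.132))
K,R,tt=cam("top");print("cam",-R.T@tt)
s=r.read_state();print(Rt.from_quat(s["eef_rot"]).as_matrix())
# chest corners -> yaw
P=np.array([ray("top",*q,.107)[:2] for q in[(173,152),(303,182),(278,284),(142,249)]])
d=[P[0]-P[1],P[3]-P[2]];print([np.arctan2(-e[0],e[1]) for e in d],[np.arctan2(e[1],e[0]) for e in (P[0]-P[3],P[1]-P[2])])
# knob white dot side (170+265/4,150+158/4)
print(ray("side",170+265/4,150+158/4,.137),ray("top",130+492/4,220+125/4,.137))
print(ray("side",170+284/4,150+58/4,.141))
```

```text
[ 7  8 27  9 54] [184.7962963  245.16666667]
((19.94999885559082, 12.149999618530273), (27.195585250854492, 2.8460497856140137), 18.434947967529297)
[0.50523737 0.10792189 0.141     ]
[  7   5  28  12 130] [185.84615385 243.59230769]
((20.441177368164062, 10.235294342041016), (27.163990020751953, 7.033533096313477), 14.03624439239502)
[0.50849799 0.10580954 0.141     ]
[  3   6  21  22 302] [253.37748344 251.64900662]
((13.352941513061523, 16.588233947753906), (20.372989654541016, 20.372989654541016), 14.03624439239502)
[ 0.49107154 -0.03422852  0.132     ]
cam [ 0.42567802 -0.08517094  1.07356308]
[[-5.17691587e-04  3.84670355e-01 -9.23053871e-01]
 [ 1.07383686e-03 -9.23053249e-01 -3.84670698e-01]
 [-9.99999289e-01 -1.19035006e-03  6.47836939e-05]]
[np.float64(-0.24160577187694132), np.float64(-0.2582525303853842)] [np.float64(-0.2765292171270921), np.float64(-0.2524454229056535)]
[ 0.49358957 -0.0310246   0.137     ] [ 0.49156243 -0.033713    0.137     ]
[0.51355867 0.10303543 0.141     ]
```

```bash
cat >> h.py <<'E'
def go(X,ydir=None):
    s=r.read_state();M=Rt.from_quat(s["eef_rot"]).as_matrix()
    d=M.T@(np.array(X)-s["ee_pos"]);print("slide cm",np.round(d*100,2),"dist",round(float(np.linalg.norm(d))*1000,1))
    if ydir is not None:
        a=M.T@np.array([*ydir,0]);w=np.degrees(np.arctan2(a[2],a[1]));print("roll",round(w,1),"or",round((w+360)%360-180,1))
    print("t",s["time"],"pos",np.round(s["ee_pos"],4),"F",np.round(s["ft_force"],2),"w",round(s["width"],4),"j7",np.round(s["joint_positions"],2))
CX=(.967,-.254)
E
python3 -m jog '[{"slide":[-4,0,0],"roll":0},{"slide":[-8,0,0],"roll":0}]'
python3 -c "
from h import *
go([.509,.105,.30],CX)"
```

```text
time: 0.27
ee_pos: [0.2396, -0.5752, 0.2999]
eef_rot: [-0.693, -0.141, 0.694, -0.136]
ft_force: [0.1, -1.1, 2.1]
width: 0.0868
slide cm [  0.38 -52.42 -51.04] dist 731.7
roll -52.7 or 127.3
t 0.2667 pos [ 0.2396 -0.5752  0.2999] F [ 0.13 -1.13  2.06] w 0.0868 j7 [ 1.15  0.31 -0.06  1.33  0.02  1.51 -0.09]
```

```bash
python3 -m jog '[{"slide":[0,-3,-3],"roll":-7},{"slide":[0,-6,-6],"roll":-14},{"slide":[0,-9,-9],"roll":-21},{"slide":[0,-12,-12],"roll":-28},{"slide":[0,-15,-15],"roll":-35}]'
python3 -c "
from h import *
go([.509,.105,.30],CX)"
```

```text
time: 0.68
ee_pos: [0.3187, -0.3816, 0.3006]
eef_rot: [-0.619, -0.345, 0.619, -0.34]
ft_force: [1.0, -0.6, 0.0]
width: 0.0871
slide cm [  0.33  -9.67 -51.34] dist 522.5
roll -17.3 or 162.7
t 0.6833 pos [ 0.3187 -0.3816  0.3006] F [ 0.96 -0.61  0.04] w 0.0871 j7 [ 1.02  0.04 -0.24  1.65  0.01  1.47  0.22]
```

```bash
python3 -m jog '[{"slide":[0,-0.8,-4],"roll":-4},{"slide":[0,-1.5,-8],"roll":-8},{"slide":[0,-2.2,-12],"roll":-12},{"slide":[0,-3,-16],"roll":-17},{"slide":[0,-3.8,-20],"roll":-17.3}]'
python3 -c "
from h import *
go([.509,.105,.30],CX)"
```

```text
time: 1.1
ee_pos: [0.3926, -0.1899, 0.3015]
eef_rot: [0.559, 0.436, -0.559, 0.43]
ft_force: [1.1, -0.3, 0.8]
width: 0.0873
slide cm [  0.3    3.92 -31.46] dist 317.0
roll 0.3 or -179.7
t 1.1 pos [ 0.3926 -0.1899  0.3015] F [ 1.07 -0.3   0.82] w 0.0873 j7 [ 0.84 -0.1  -0.45  1.77 -0.05  1.47  0.15]
```

```bash
python3 -m jog '[{"slide":[0,0.5,-4],"roll":0},{"slide":[0,1,-8],"roll":0},{"slide":[0,1.5,-12],"roll":0},{"slide":[0,2,-16],"roll":0},{"slide":[0,2.5,-20],"roll":0}]'
python3 -c "
from h import *
go([.509,.105,.30],CX)"
```

```text
time: 1.52
ee_pos: [0.4668, -0.0005, 0.3025]
eef_rot: [0.559, 0.436, -0.559, 0.431]
ft_force: [1.0, -1.1, -0.5]
width: 0.0867
slide cm [  0.3    1.46 -11.26] dist 113.6
roll 0.3 or -179.7
t 1.5167 pos [ 0.4668 -0.0005  0.3025] F [ 0.97 -1.06 -0.51] w 0.0867 j7 [ 0.64 -0.02 -0.71  1.69 -0.02  1.47 -0.32]
```

Go over the handle at z 0.20, then look.

```bash
python3 -m jog '[{"slide":[0.3,0.5,-4],"roll":0},{"slide":[0.3,1,-8],"roll":0},{"slide":[2,1.46,-11.26],"roll":0},{"slide":[6,1.46,-11.26],"roll":0},{"slide":[9,1.46,-11.26],"roll":0.3}]' 0.3
python3 - <<'E'
from h import *
import cv2
go([.509,.105,.125],CX)
t=cv2.imwrite("pics/t1.png",cv2.resize(r.camera("top")[220:310,130:330,::-1],None,fx=4,fy=4,interpolation=3))
s=cv2.imwrite("pics/s1.png",cv2.resize(r.camera("side")[90:230,170:340,::-1],None,fx=4,fy=4,interpolation=3))
E
```

```text
time: 1.93
ee_pos: [0.5083, 0.1081, 0.211]
eef_rot: [0.559, 0.436, -0.559, 0.43]
ft_force: [0.2, -0.4, -0.8]
width: 0.0642
slide cm [8.6  0.2  0.34] dist 86.1
roll 0.2 or -179.8
t 1.9333 pos [0.5083 0.1081 0.211 ] F [ 0.24 -0.4  -0.76] w 0.0642 j7 [ 0.46  0.19 -0.83  1.72  0.14  1.3  -0.65]
```

View pics/t1.png

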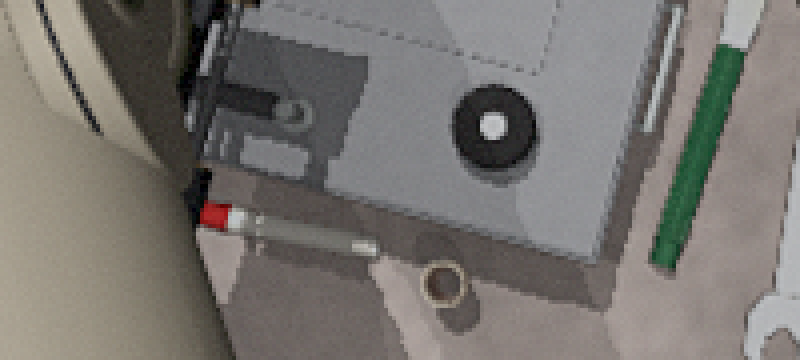

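View pics/s1.png

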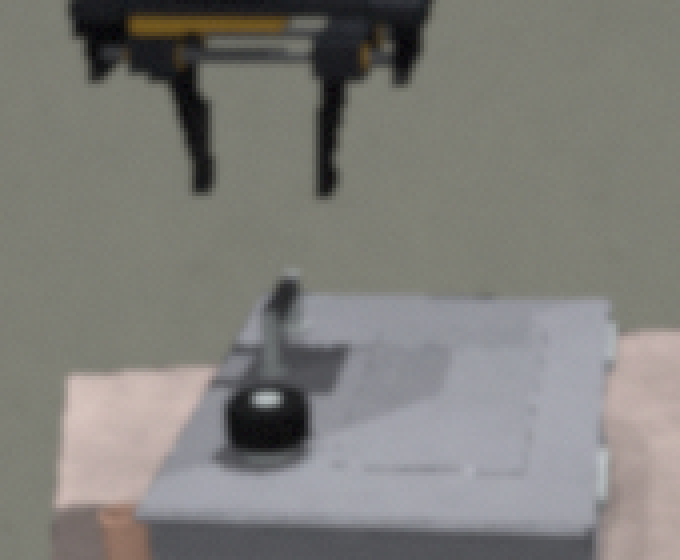

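Run:
```python
from h import *
f=lambda p:np.round((p-[170,90])*4,1)
print("tcp in zoom",f(proj("side",[.5083,.1081,.211])),"at bar h",f(proj("side",[.5083,.1081,.138])), f(proj("side",[.51,.105,.138])),f(proj("side",[.513,.105,.138])))
# sleeve ends
for d in(-.028,.028): print(f(proj("side",[.51+.254*d,.105+.967*d,.138])))
```

```text
tcp in zoom [266.8 180.6] at bar h [274.8 300.4] [278.1 302. ] [283.1 301.7]
[269.1 319.5]
[286.7 285.5]
```

```bash
python3 -m jog '[{"slide":[3,0.25,0.1],"roll":0.2},{"slide":[6,0.35,0.1],"roll":0.2},{"slide":[8,0.45,0.1],"roll":0.2},{"slide":[8.6,0.45,0.1],"roll":0.2},{"slide":[8.6,0.45,0.1],"roll":0.2}]'
python3 - <<'E'
from h import *
go([.511,.106,.124],CX)
import cv2
s=cv2.imwrite("pics/s2.png",cv2.resize(r.camera("side")[90:230,170:340,::-1],None,fx=4,fy=4,interpolation=3))
E
```

```text
time: 2.45
ee_pos: [0.5089, 0.1029, 0.1228]
eef_rot: [-0.558, -0.435, 0.563, -0.426]
ft_force: [-0.5, 0.1, 0.5]
width: 0.0612
slide cm [-0.12  0.12 -0.36] dist 3.9
roll -0.2 or 179.8
t 2.45 pos [0.5089 0.1029 0.1228] F [-0.51  0.06  0.55] w 0.0612 j7 [ 0.43  0.29 -0.81  1.82  0.22  1.14 -0.71]
```

View pics/s2.png

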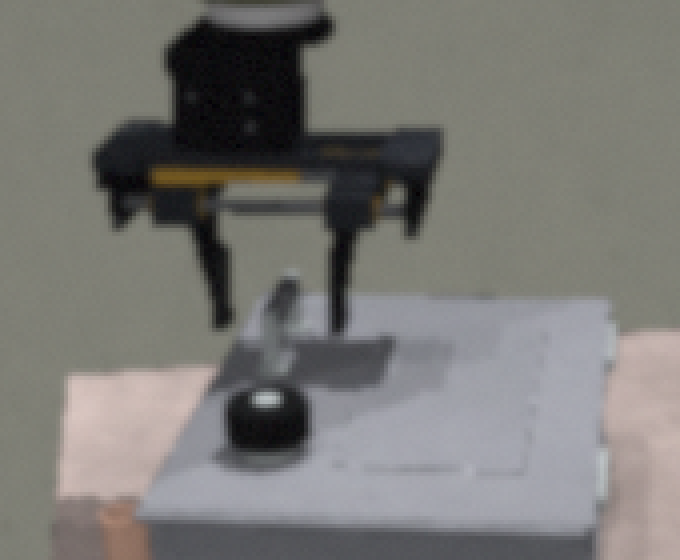

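```bash
python3 -m jog '[{"slide":[-0.1,0.1,-0.3],"roll":0},{"slide":[-0.1,0.1,-0.3],"roll":0},{"slide":[-0.1,0.1,-0.3],"roll":0},{"slide":[-0.1,0.1,-0.3],"roll":0},{"slide":[-0.1,0.1,-0.3],"roll":0}]' 1 25
python3 -m jog '[{"slide":[0,0,0],"roll":0},{"slide":[0,0,0],"roll":0},{"slide":[0,0,0],"roll":0},{"slide":[0,0,0],"roll":0}]'
python3 - <<'E'
from h import *
go([.511,.106,.124],CX)
import cv2
s=cv2.imwrite("pics/s3.png",cv2.resize(r.camera("side")[90:230,170:340,::-1],None,fx=4,fy=4,interpolation=3))
E
```

```text
time: 2.92
ee_pos: [0.5116, 0.1059, 0.1254]
eef_rot: [-0.559, -0.435, 0.562, -0.427]
ft_force: [-0.4, 0.2, 0.5]
width: 0.035
time: 3.25
ee_pos: [0.5102, 0.1063, 0.1251]
eef_rot: [-0.558, -0.435, 0.563, -0.426]
ft_force: [-7.6, 0.7, 3.5]
width: 0.0133
slide cm [0.11 0.08 0.  ] dist 1.4
roll -0.2 or 179.8
t 3.25 pos [0.5102 0.1063 0.1251] F [-7.61  0.71  3.53] w 0.0133 j7 [ 0.42  0.29 -0.81  1.81  0.22  1.15 -0.72]
```

View pics/s3.png

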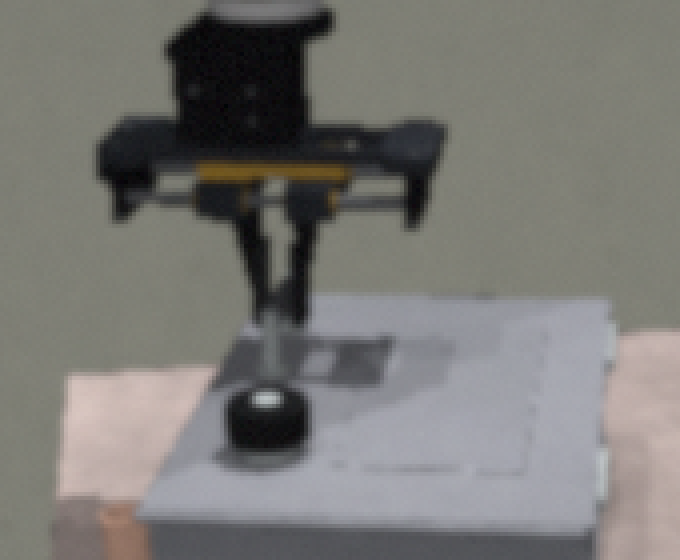

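```bash
python3 -m jog '[{"slide":[-0.15,0,0],"roll":0},{"slide":[-0.3,0,0],"roll":0},{"slide":[-0.45,0,0],"roll":0},{"slide":[-0.6,0,0],"roll":0},{"slide":[-0.6,0,0],"roll":0}]'
python3 -m jog '[{"slide":[-0.2,0,0],"roll":0},{"slide":[-0.4,0,0],"roll":0},{"slide":[-0.4,0,0],"roll":0}]'
```

```text
time: 3.72
ee_pos: [0.5114, 0.1059, 0.1315]
eef_rot: [-0.559, -0.435, 0.563, -0.427]
ft_force: [6.5, -0.2, -5.5]
width: 0.0133
time: 3.97
ee_pos: [0.5124, 0.1056, 0.1359]
eef_rot: [-0.559, -0.434, 0.562, -0.427]
ft_force: [6.7, 0.5, -6.7]
width: 0.0131
```

```bash
python3 -m jog '[{"slide":[-0.3,0,0],"roll":0},{"slide":[-0.6,0,0],"roll":0},{"slide":[-0.9,0,0],"roll":0},{"slide":[-0.9,0,0],"roll":0}]'
python3 - <<'E'
from h import *
go([.511,.106,.124],CX)
import cv2
s=cv2.imwrite("pics/s4.png",cv2.resize(r.camera("side")[90:230,170:340,::-1],None,fx=4,fy=4,interpolation=3))
E
```

```text
time: 4.3
ee_pos: [0.5152, 0.1048, 0.146]
eef_rot: [0.561, 0.433, -0.561, 0.428]
ft_force: [13.7, -0.7, -9.3]
width: 0.0132
slide cm [ 2.2  -0.43  0.01] dist 22.4
roll -0.3 or 179.7
t 4.3 pos [0.5152 0.1048 0.146 ] F [13.72 -0.72 -9.3 ] w 0.0132 j7 [ 0.43  0.27 -0.81  1.78  0.2   1.18 -0.7 ]
```

View pics/s4.png

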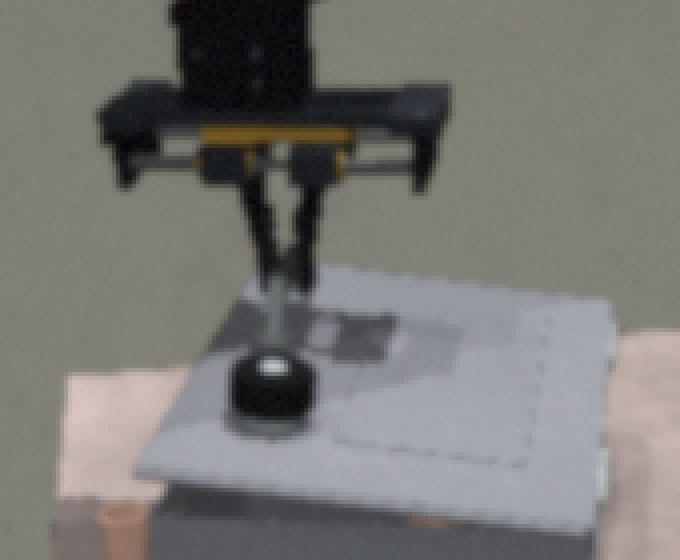

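```bash
cat >> h.py <<'E'
def arc(ths):
    s=r.read_state();M=Rt.from_quat(s["eef_rot"]).as_matrix()
    p=s["ee_pos"];dz=p[2]-.1252
    th0=(np.arcsin((dz+.038)/np.hypot(.19,.038))-np.arctan2(.038,.19))
    print("theta now",th0,"F",np.round(s["ft_force"],1),"w",s["width"],"dx err mm",
      1000*((p[:2]-[.5108,.1060])@np.array(CX)-(.19*(1-np.cos(th0))+.038*np.sin(th0))))
    for t in ths:
        dx=.19*(1-np.cos(t))+.038*np.sin(t);dz=.19*np.sin(t)+.038*(np.cos(t)-1)
        X=np.array([.5108+CX[0]*dx,.1060+CX[1]*dx,.1252+dz])
        print(round(t,2),np.round(M.T@(X-p)*100,2))
E
python3 -c "
from h import *
arc([.15,.19,.23,.27,.31])"
```

```text
theta now 0.10955048120803615 F [14.3  0.1 -9.5] w 0.013055600468154726 dx err mm -0.8409995881413033
0.15 [-0.74  0.33 -0.  ]
0.19 [-1.47  0.61 -0.01]
0.23 [-2.18  0.91 -0.02]
0.27 [-2.88  1.24 -0.02]
0.31 [-3.57  1.6  -0.03]
```

```bash
python3 -m jog '[{"slide":[-0.75,0.33,0],"roll":0},{"slide":[-1.5,0.6,0],"roll":0},{"slide":[-2.2,0.9,0],"roll":0},{"slide":[-2.9,1.25,0],"roll":0},{"slide":[-3.6,1.6,0],"roll":0}]'
python3 -c "
from h import *
arc([.35,.39,.43,.47,.51])"
```

```text
time: 4.77
ee_pos: [0.5306, 0.1006, 0.1823]
eef_rot: [0.561, 0.433, -0.561, 0.428]
ft_force: [-0.5, 2.1, -4.9]
width: 0.0133
theta now 0.31574165172221114 F [-0.5  2.1 -4.9] w 0.01331568318547616 dx err mm -0.670733515258197
0.35 [-0.57  0.4  -0.02]
0.39 [-1.23  0.81 -0.03]
0.43 [-1.87  1.25 -0.03]
0.47 [-2.49  1.71 -0.04]
0.51 [-3.09  2.2  -0.04]
```

```bash
python3 -m jog '[{"slide":[-0.6,0.4,0],"roll":0},{"slide":[-1.2,0.8,0],"roll":0},{"slide":[-1.9,1.25,0],"roll":0},{"slide":[-2.5,1.7,0],"roll":0},{"slide":[-3.1,2.2,0],"roll":0}]'
python3 -c "
from h import *
arc([.55,.59,.63,.67,.71])"
```

```text
time: 5.18
ee_pos: [0.5521, 0.0947, 0.2139]
eef_rot: [-0.561, -0.433, 0.561, -0.428]
ft_force: [-5.4, 1.6, -1.5]
width: 0.0128
theta now 0.5153258312690581 F [-5.4  1.6 -1.5] w 0.01278489691069881 dx err mm -0.6290548892129988
0.55 [-0.5   0.51 -0.05]
0.59 [-1.07  1.04 -0.05]
0.63 [-1.6   1.6  -0.06]
0.67 [-2.12  2.17 -0.06]
0.71 [-2.62  2.77 -0.07]
```

```bash
python3 -m jog '[{"slide":[-0.5,0.5,0],"roll":0},{"slide":[-1.1,1.05,0],"roll":0},{"slide":[-1.6,1.6,0],"roll":0},{"slide":[-2.1,2.15,0],"roll":0},{"slide":[-2.6,2.75,0],"roll":0}]'
python3 -c "
from h import *
arc([.74,.77,.80,.83,.85])"
```

```text
time: 5.6
ee_pos: [0.5791, 0.0873, 0.2405]
eef_rot: [-0.561, -0.433, 0.561, -0.428]
ft_force: [-4.8, 1.2, -0.2]
width: 0.0134
theta now 0.7154745572810273 F [-4.8  1.2 -0.2] w 0.013402912812104562 dx err mm -0.7120194733319374
0.74 [-0.29  0.45 -0.08]
0.77 [-0.63  0.92 -0.08]
0.8 [-0.95  1.4  -0.09]
0.83 [-1.27  1.89 -0.09]
0.85 [-1.47  2.22 -0.09]
```

```bash
python3 -m jog '[{"slide":[-0.3,0.4,0],"roll":0},{"slide":[-0.6,0.9,0],"roll":0},{"slide":[-0.95,1.4,0],"roll":0},{"slide":[-1.25,1.9,0],"roll":0},{"slide":[-1.5,2.2,0],"roll":0}]'
python3 -m jog '[{"slide":[0,0,0],"roll":0},{"slide":[0,0,0],"roll":0},{"slide":[0,0,0],"roll":0},{"slide":[0,0,0],"roll":0},{"slide":[0,0,0],"roll":0}]'
python3 - <<'E'
from h import *
arc([.85])
import cv2
s=cv2.imwrite("pics/s5.png",cv2.resize(r.camera("side")[60:200,170:340,::-1],None,fx=4,fy=4,interpolation=3))
E
```

```text
time: 6.02
ee_pos: [0.6013, 0.0812, 0.2559]
eef_rot: [0.561, 0.433, -0.561, 0.428]
ft_force: [0.3, 0.9, -5.2]
width: 0.013
time: 6.43
ee_pos: [0.6011, 0.0812, 0.2558]
eef_rot: [-0.561, -0.433, 0.561, -0.428]
ft_force: [-1.4, 1.1, -2.4]
width: 0.0129
theta now 0.8575871902011264 F [-1.4  1.1 -2.4] w 0.012872614256856596 dx err mm -0.8001540402325924
0.85 [ 0.07 -0.05 -0.1 ]
```

View pics/s5.png

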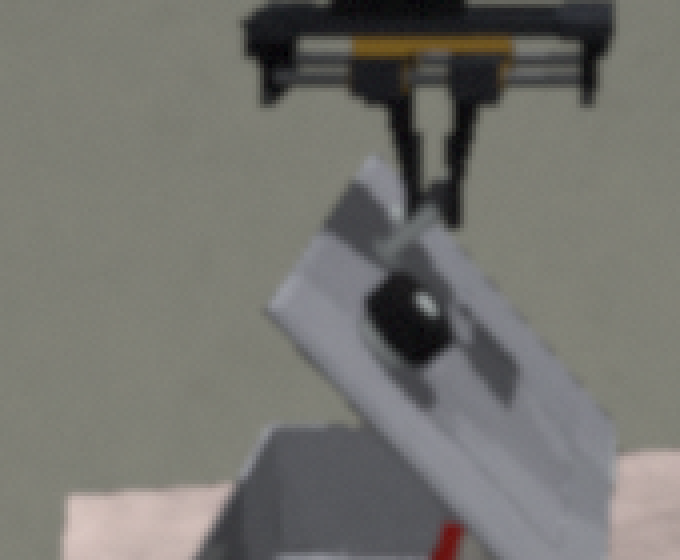

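```bash
python3 -m jog '[{"slide":[0,0,0],"roll":0},{"slide":[0,0,0],"roll":0},{"slide":[0,0,0],"roll":0},{"slide":[0,0,0],"roll":0},{"slide":[0,0,0],"roll":0}]'
python3 - <<'E'
from h import *
import cv2
arc([.85]);print(np.abs(r.read_state()["joint_vel"]).max())
cv2.imwrite("pics/t6.png",r.camera("top")[:,:,::-1])
E
```

```text
time: 6.9
ee_pos: [0.6011, 0.0813, 0.2557]
eef_rot: [-0.561, -0.433, 0.561, -0.428]
ft_force: [-2.0, 1.3, -2.0]
width: 0.0131
theta now 0.8574808880888481 F [-2.   1.3 -2. ] w 0.013116932118517138 dx err mm -0.8278606264535415
0.85 [ 0.07 -0.05 -0.1 ]
0.002690439763763562
```

View pics/t6.png

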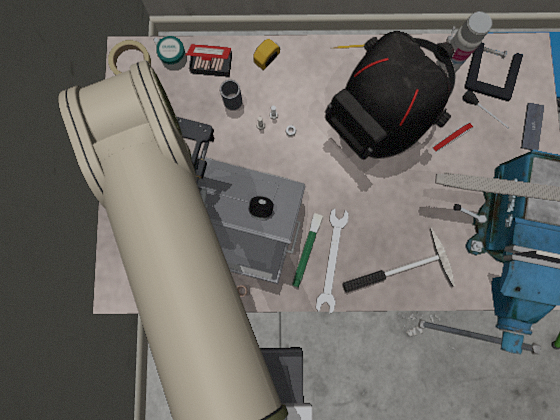

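The top view shows the chisel (308,250), spanner (333,260), hammer (410,265) and nozzle (241,291) where they were at the start. The arm hides the marker. The lid is being held still, so I'm handing in.

```bash
python3 -c "
from bench import r
print(r.close_job())"
```

```text
the job is handed in; nothing more can be done
None
```

The lid is being held open at about 0.86 rad (49 degrees), with the gripper still closed on the bar handle, and the job is handed in.

- **Tug:** I gripped the handle and pulled gently with the knob untouched. The handle rose about 21 mm, well past the 6 mm of play. There was no hard stop, only about 7–9 N of downward force. The catch was not holding, so I left the knob alone.
- **Lift:** I then raised the lid along its hinge arc to the half-open position.
- **Last checks:**
  - The angle is worked out from the tool position, which stayed within 1 mm of the expected arc. The side view also shows the lid about half open.
  - The fingers are 13 mm apart on the 14 mm sleeve, at a 25 N grip setting.
  - Joint speeds were below 0.003 rad/s.
  - The chisel, spanner, hammer and nozzle are where they started. The arm hid the paint marker in the last top view, so I could not check it, but nothing was moved near it.

The job used about 7 s of the 58 s allowed.

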